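# Seat the knock-out disc of a plaster mould with the tall tamper

## Task

Take the tall wooden tamper by its handle and push its foot down into the well of the square plaster mould, driving the steel disc inside right to the bottom, so that the brass ring on the tamper's shank comes level with the mould's mouth. Let go and leave the tamper standing upright in the well; do not knock over or shift the short tamper.

Things in the scene. Friction and masses are not known exactly. Their poses are not given: they have to be found in the camera images.
- tamper_center (a point): Tall wooden tamper, loose, upright, round, 155 mm high, under 0.25 kg. Point: on its axis (z, up), 77.5 mm above its underside. Foot 40 mm across, 12 thick; shank 18 across; brass ring 24 across centred 70 mm above the underside; darker handle 26 across from 85 to 155 mm above the underside. Grip the handle near 120 mm above the underside, to keep fingers clear of the mould.
- mould_mouth (a point): Square white plaster mould, 90 x 90 x 90 mm, fixed, with a round blind well 60 mm across in its top. Point: centre of the well's mouth, level with the top face; z up, x and y along its sides. A steel disc 54 mm across lies part-way down the well. The round mould nearby (100 mm across, 85 high, plain well) is not used.
- disc (a joint): How far the disc is pushed down, in m: at 0 its flat top lies 25 mm below the mouth; at 0.045 it is home, hard against the bottom, top 70 mm below the mouth. Starts at 0 to 0.02. It slides stiffly and stays where left: it takes about 7 N from above, 9 N at 50 mm/s, more than the tamper's weight.
- short_tamper_center (a point): Bystander: short tamper of the same make, loose, upright, 105 mm high, ring 40 mm above its underside. Point: on its axis, 52.5 mm above its underside. The two tampers, and the two moulds, may stand in either order. Also about: a loose terracotta mug and a brush.
Not all that is in view belongs to the job. What is shaped like the part that bears tamper_center but blue or turquoise is not meant.

How it is judged:
On the way, in this order (a step that is already met when the one before it is completed fails the run):
1. the tamper's foot is in the well of the square mould (at least 10 mm below the mouth) while the disc is still up (at most 32 mm pushed) (z of tamper_center in the frame of mould_mouth below 0.0675 m and horizontal distance between tamper_center and mould_mouth below 0.02 m and value of joint disc below 0.032 m), for 0.04 s.
2. the tamper has driven the disc home, its ring level with the mouth within 6 mm (value of joint disc above 0.039 m and z of tamper_center in the frame of mould_mouth below 0.0135 m and horizontal distance between tamper_center and mould_mouth below 0.02 m), for 0.1 s.
At the end, for the whole second after the job is handed in: The disc is within 6 mm of fully home (joint above 0.039), and the tall tamper stands in the square mould's well, released, its ring within 6 mm of level with the mouth, its axis within 20 mm of the well's centre and within 10 degrees of upright; the short tamper is within 30 mm of where it stood (all of step 2 and z of tamper_center in the frame of mould_mouth above 0.0015 m and angle between tamper_center's own z axis and vertical below 0.17 rad and distance of short_tamper_center from where it was at the start of the episode below 0.03 m); the robot touches nothing.
It fails at once if the short tamper is shifted or knocked over (its middle moves more than 30 mm) (distance of short_tamper_center from where it was at the start of the episode above 0.03 m).
It also fails if it takes over 48 s, if anything falls off the work surface, if the arm or the gripper's body presses on something with over 40 N, if the wrist force passes 120 N, or if a joint passes its speed limit or range.

## Robot

A 7-joint arm with a two-finger parallel gripper is mounted at the origin on the work surface. World frame = base frame: x ahead of the robot, y to its left, z up, the work surface at z = 0. Lengths are in m, angles in rad, forces in N, time in s.
With the tool pointing down it reaches from about 0.425 to 1.025 m from the base axis. Payload 9.4 kg.
Tool frame: the origin (TCP) lies at the very end of the fingers, on their centre line; the grasp point (between the pads) lies 19 mm behind it; x points along the fingers, z is the direction in which the jaws open and shut, and the axes are right-handed (so a half turn about x gives the same grasp; the last joint's range is limited). The gripper opens to 85 mm and grips with 20 to 120 N. Pads are 22 mm wide; open, the fingers measure 114 mm over their backs; the gripper's body (76 mm by 85 mm) begins 54 mm behind the grasp point. The pads swing forward as they close: fully open they stand 13 mm farther back than shut.
Start: joints at [-1.335, 0.599, -0.003, 1.599, 0.002, 0.943, -0.08], TCP at [0.223, 0.69, 0.231] pointing down, gripper open.
Joint ranges: [-2.57, 2.57], [-0.35, 1.97], [-1.29, 1.29], [0.11, 2.56], [-1.05, 4.19], [0.11, 1.86], [-2.63, 2.63]. Speed limits (rad/s): [2.22, 2.22, 3.01, 3.01, 3.14, 3.14, 3.14].

## Interface

Orientations are given as a rotation vector (axis times angle).
In Python, from rig import manip gives the robot as it stands.
- The arm moves only by the tool step_arm, never from a script. Its arguments are lists of equal length, an entry for each row: "travel": the shift along the tool's x, y, z in cm, a list of three; "twist": the turn about the tool's x in rad; "hand": the opening, from 0 (shut) to 1 (fully open). In form: {"travel": [[x, y, z], ...], "twist": [twist, ...], "hand": [hand, ...]}. A call has 1 to 5 rows; each row shifts and turns the commanded pose from where the row before left it, along the tool's axes as they then stand; what a row does not reach is not made up. A row lasts 1/10 s, in which the tool goes at most 50 mm and 8.59 degrees, less where a joint would pass 70% of its speed; a pose out of reach is approached as far as the arm can. A call is refused whole if a number of a shift passes 5 or a number of a turn 0.15, either way. A call with a gripper value outside its range is refused whole. The fingers move at their own pace and stop on an object; the grip force is fixed at half the most. Time passes only in rows, so rows that do not move let the fingers close. It gives the time, the measured TCP pose, the force and the opening at its end, in the units of the state.
- manip.get_state(): the state, without advancing time (a new reading comes with each control period).
- manip.get_image(name): name is "side" or "top" or "wrist"; returns a dict with "pixels" (420x560x3 uint8, blue, green, red), "depth" (420x560 float32, m along the optical axis (not along the pixel's ray), 0 where there is no reading), "vertical_fov" (degrees; the focal length in pixels is half the picture's height over the tangent of half this angle, whatever the lens; pixels are square), "cx", "cy" (the principal point, pixels), "dist" ([k1, k2, p1, p2, k3] as OpenCV has them; the pictures are not rectified), "rvec" (rotation vector, rad) and "tvec" (3), from world to camera coordinates, as OpenCV has them. Camera axes: x right, y down, z forward; pixel columns grow to the right and rows downward; lengths in m; the calibration is good to about 2 mm. A picture is of the moment at which its call begins.
- manip.finish_job(): hands the job in, once; it reports no verdict.
The state is a dict: "time": time; "joint_positions": joint angles; "joint_vel": joint speeds; "joint_efforts": joint torques, N m; "tool_pos": TCP position; "ee_rot": TCP orientation; "ft_force": force on the tool from outside, world axes, zero at the start; "moment": the same for the moment, N m; "gripper_width": finger opening in m.
Only numpy, scipy, OpenCV 4.12 (cv2) and the standard library are available. Lean on these libraries where they do the work, as an engineer would, in place of code of your own. Each camera call takes 0.05 s, during which the arm holds its last target.

## Working session

There is one attempt and no reset: what is moved stays moved. The work goes in short steps, Python scripts to look and compute and a tool call to move; the robot and the scene stay as the last step left them, time stands still between calls to the robot, and variables do not carry over. Pictures are saved under pics/ and viewed, and the job is handed in when it is done.

Besides the shell and the picture viewer there is one more tool, called after "Call:" by a JSON object that holds its "fn" and its "kwargs". step_arm: Moves the arm, as the interface text tells. Its arguments: {"type":"object","properties":{"travel":{"type":"array"},"twist":{"type":"array"},"hand":{"type":"array"}},"required":["travel","twist","hand"]}

```bash
mkdir -p pics; cat > h.py <<'E'
import numpy as np, cv2, pickle
from rig import manip
def K(im):
    f=im["pixels"].shape[0]/2/np.tan(np.radians(im["vertical_fov"])/2)
    return np.array([[f,0,im["cx"]],[0,f,im["cy"]],[0,0,1.]])
def cam(im):
    R=cv2.Rodrigues(np.array(im["rvec"],float))[0]; t=np.array(im["tvec"],float).ravel()
    return R,t
def ray(im,uv):
    p=cv2.undistortPoints(np.array(uv,float).reshape(-1,1,2),K(im),np.array(im["dist"],float)).reshape(-1,2)
    R,t=cam(im); d=np.c_[p,np.ones(len(p))]@R
    return -R.T@t,d
def onplane(im,uv,z):
    c,d=ray(im,uv); return c+d*((z-c[2])/d[:,2])[:,None]
def bydepth(im,uv):
    c,d=ray(im,uv); uv=np.array(uv).reshape(-1,2).astype(int)
    return c+d*im["depth"][uv[:,1],uv[:,0]][:,None]
def proj(im,P):
    return cv2.projectPoints(np.array(P,float).reshape(-1,3),np.array(im["rvec"],float),np.array(im["tvec"],float),K(im),np.array(im["dist"],float))[0].reshape(-1,2)
def tri(ims,uvs):
    A=np.zeros((3,3));b=np.zeros(3)
    for im,uv in zip(ims,uvs):
        c,d=ray(im,[uv]); d=d[0]/np.linalg.norm(d[0]); M=np.eye(3)-np.outer(d,d); A+=M;b+=M@c
    return np.linalg.solve(A,b)
def grab(n,tag):
    im=manip.get_image(n); cv2.imwrite(f"pics/{tag}.png",im["pixels"]); pickle.dump(im,open(f"{tag}.pkl","wb")); return im
def load(tag): return pickle.load(open(f"{tag}.pkl","rb"))
E
python3 - <<'E'
from h import *
for n in ("side","top","wrist"):
    im=grab(n,n+"0"); R,t=cam(im); print(n,-R.T@t,im["vertical_fov"],im["dist"])
s=manip.get_state(); print(s)
E
```

```text
side [0.37332125 0.77789557 0.65048815] 44.13188774126876 [-0.17764001  0.          0.          0.          0.        ]
top [ 0.29680048 -0.00950848  1.22046311] 44.840378991309095 [-0.00313116  0.          0.          0.          0.        ]
wrist [0.1442179  0.7157479  0.37327613] 66.65899786412227 [-0.05084157  0.          0.          0.          0.        ]
{'time': 0.15, 'joint_positions': array([-1.33473017,  0.59989051, -0.00255654,  1.59994504,  0.00181369,
        0.94285866, -0.07980886]), 'joint_vel': array([ 3.03467544e-05, -1.92335771e-03,  2.14912041e-03, -2.19266781e-03,
        2.30393845e-04, -1.24556990e-03,  2.98318150e-05]), 'joint_efforts': array([ 2.61457229e-03, -7.77000618e+01,  1.56649187e+00, -2.58239347e+01,
        1.24813200e-02,  6.79924313e-03,  2.89463105e-05]), 'tool_pos': array([0.22297393, 0.68950521, 0.23065226]), 'ee_rot': array([-0.9765584 ,  1.34189767,  0.97534217]), 'ft_force': array([-0.29608304,  0.28341064,  0.29514988]), 'moment': array([-0.00775525,  0.00558265, -0.00030179]), 'gripper_width': 0.08551767724329078}
```

View pics/side0.png

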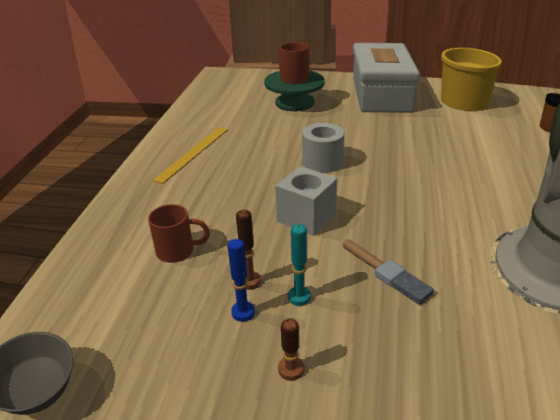

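View pics/top0.png

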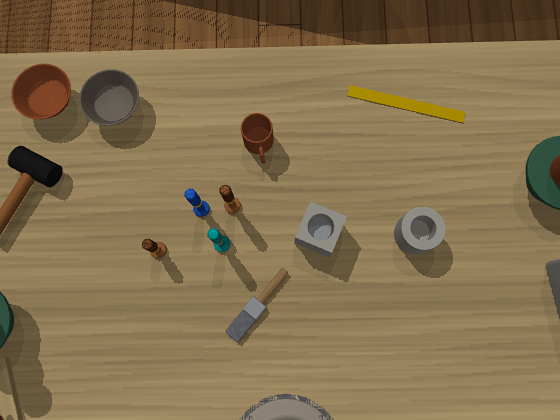

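View pics/wrist0.png

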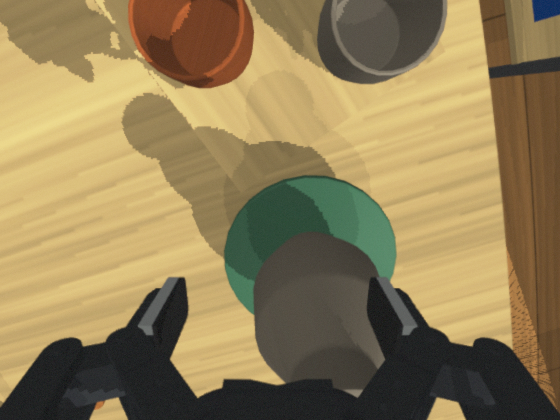

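The side view shows the tall brown tamper at (247,250) with the blue decoy at (240,280), turquoise at (299,265) and the short tamper at (290,347). The square mould is at (307,200). In the top view the tall tamper is at (230,200), the square mould at (321,229), the round mould at (423,229) and the short tamper at (155,248). Next I'll measure them.

```bash
python3 - <<'E'
from h import *
s=load("side0"); t=load("top0")
for n,im,rois in (("side",s,{"tall":(232,205,265,292),"short":(275,315,306,380),"blue":(225,235,258,322),"turq":(285,220,315,308)}),("top",t,{"tall":(212,180,245,218),"short":(138,232,170,262),"blue":(180,183,212,220),"turq":(203,223,234,256)})):
    hsv=cv2.cvtColor(im["pixels"],cv2.COLOR_BGR2HSV)
    for k,(x0,y0,x1,y1) in rois.items():
        h=hsv[y0:y1,x0:x1].astype(int); 
        if k in("tall","short"): m=((h[...,0]<13)|(h[...,0]>172))&(h[...,1]>120)&(h[...,2]<175)
        else: m=(h[...,0]>80)&(h[...,0]<130)&(h[...,1]>150)
        m=m.astype(np.uint8)
        nc,l,st,c=cv2.connectedComponentsWithStats(m)
        for i in range(1,nc):
            if st[i,4]>15: print(n,k,st[i]+[x0,y0,0,0,0],c[i]+[x0,y0])
    # world bounding by depth: point cloud
H,W=420,560
uv=np.stack(np.meshgrid(np.arange(W),np.arange(H)),-1).reshape(-1,2)
for n,im in(("side",s),("top",t)):
    P=bydepth(im,uv).reshape(H,W,3)
    np.save(n+"P.npy",P)
    hsv=cv2.cvtColor(im["pixels"],cv2.COLOR_BGR2HSV)
    ok=(im["depth"]>0)
    # mould clusters: top faces
    for lab,z in(("sq",.09),("rd",.085)):
        m=ok&(abs(P[...,2]-z)<.003)&(P[...,0]>.3)&(P[...,0]<.75)&(abs(P[...,1])<.45)&(hsv[...,1]<60)
        nc,l,st,c=cv2.connectedComponentsWithStats(m.astype(np.uint8))
        for i in range(1,nc):
            if st[i,4]>60:
                q=P[l==i]; print(n,lab,st[i],c[i],q.mean(0),q.min(0),q.max(0))
    # tall things
    m=ok&(P[...,2]>.02)&(P[...,0]>.3)&(P[...,0]<.75)&(P[...,1]>-.1)&(P[...,1]<.5)
    nc,l,st,c=cv2.connectedComponentsWithStats(m.astype(np.uint8))
    for i in range(1,nc):
        if st[i,4]>40:
            q=P[l==i]; print(n,"obj",st[i],q.mean(0).round(3),q.min(0).round(3),q.max(0).round(3))
E
```

```text
side tall [236 210  17  45 433] [244.56120092 228.38337182]
side tall [246 258  15  31 249] [251.57028112 275.96787149]
side short [281 319  17  38 473] [289.25158562 336.38477801]
side short [278 359  26  21 415] [290.48192771 369.01686747]
side blue [228 239  19  47 669] [237.33781764 260.94618834]
side blue [232 289  22  32 470] [242.21489362 306.99787234]
side turq [291 225  15  45 590] [298.39661017 245.90677966]
side turq [288 274  22  31 420] [298.85238095 291.93095238]
top tall [220 185  13  17 100] [226.24 193.66]
top tall [229 203  11   8  30] [233.93333333 206.8       ]
top short [142 239  16  13 102] [149.51960784 244.73529412]
top short [156 247   6  11  19] [158.73684211 252.        ]
top blue [185 189  16  17 181] [192.24309392 196.91160221]
top blue [193 201  16  15 153] [201.66013072 209.14379085]
top turq [207 228  23  24 300] [218.40666667 239.78333333]
side sq [276 166  61  35 817] [306.16768666 182.7380661 ] [ 0.50113054 -0.08437219  0.09088674] [ 0.44364821 -0.14712509  0.08705598] [ 0.55928859 -0.0292329   0.09299578]
side rd [303 123  41  21 479] [322.87682672
[... 1325 characters left out ...]
01297  0.08200366] [ 0.54325776 -0.26939054  0.08795225]
top obj [241 125  32  39 406] [0.711 0.052 0.062] [0.669 0.018 0.02 ] [0.75  0.093 0.089]
top obj [219 185  16  23 227] [0.57  0.119 0.123] [0.561 0.108 0.02 ] [0.586 0.134 0.159]
top obj [184 189  20  22 245] [0.563 0.194 0.12 ] [0.555 0.184 0.021] [0.579 0.209 0.159]
top obj [ 295  201   32   54 1120] [ 0.499 -0.072  0.074] [ 0.447 -0.1    0.02 ] [ 0.56  -0.03   0.097]
top obj [207 228  18  19 205] [0.476 0.144 0.127] [0.467 0.134 0.021] [0.491 0.159 0.159]
top obj [142 239  18  14 181] [0.465 0.297 0.087] [0.455 0.287 0.026] [0.478 0.313 0.11 ]
top obj [244 306  17  13  51] [0.318 0.068 0.022] [0.301 0.054 0.02 ] [0.329 0.091 0.026]
```

```bash
python3 - <<'E'
from h import *
from scipy.optimize import least_squares
for n in("side","top"):
    P=np.load(n+"P.npy").reshape(-1,3)
    for k,c,zr in(("tall",(.573,.12),(.092,.15)),("blue",(.567,.197),(.092,.15)),("turq",(.479,.146),(.092,.15)),("short",(.467,.3),(.06,.1))):
        m=(np.hypot(*(P[:,:2]-c).T)<.03)&(P[:,2]>zr[0])&(P[:,2]<zr[1])
        q=P[m]; r=least_squares(lambda v:np.hypot(q[:,0]-v[0],q[:,1]-v[1])-.013,c,loss="soft_l1",f_scale=.002)
        zt=P[np.hypot(*(P[:,:2]-c).T)<.012][:,2].max()
        print(n,k,len(q),r.x.round(4),"rms",np.sqrt((r.fun**2).mean()).round(4),"ztop",zt.round(4))
s=load("side0");t=load("top0")
# two-view: axis of well rim via rim pixel ellipse on mouth plane
for n,im in(("side",s),("top",t)):
    P=np.load(n+"P.npy"); m=(abs(P[...,2]-.09)<.004)&(np.hypot(P[...,0]-.5,P[...,1]+.088)<.09)
    m=m.astype(np.uint8)
    cs,h=cv2.findContours(m,cv2.RETR_CCOMP,cv2.CHAIN_APPROX_NONE)
    for c,hh in zip(cs,h[0]):
        if len(c)>25:
            uv=c.reshape(-1,2).astype(float); W=onplane(im,uv,.09)[:,:2].astype(np.float32)
            print(n,"hole" if hh[3]>=0 else "outer",len(c),cv2.minEnclosingCircle(W),cv2.minAreaRect(W))
st=manip.get_state(); R=cv2.Rodrigues(np.array(st["ee_rot"]))[0]; print(R.round(3)); print("jaw deg",np.degrees(np.arctan2(R[1,2],R[0,2])))
w=load("wrist0"); H,W=420,560
uv=np.stack(np.meshgrid(np.arange(W),np.arange(H)),-1).reshape(-1,2)
Q=bydepth(w,uv); print("bottle",[Q[v*560+u].round(3).tolist() for u,v in((320,300),(330,370),(310,240),(200,60))])
P=np.load("topP.npy"); m=(abs(P[...,0]-.5)<.02)&(abs(P[...,1]+.088)<.02); print("disc z",np.median(P[m][:,2]))
E
```

```text
side tall 384 [0.5749 0.1201] rms 0.001 ztop 0.1575
side blue 472 [0.5682 0.1966] rms 0.0008 ztop 0.1579
side turq 447 [0.4795 0.1454] rms 0.0009 ztop 0.1576
side short 330 [0.4676 0.3   ] rms 0.0007 ztop 0.1078
top tall 81 [0.5752 0.1215] rms 0.001 ztop 0.1592
top blue 96 [0.5683 0.1977] rms 0.0009 ztop 0.1587
top turq 65 [0.4799 0.1468] rms 0.0005 ztop 0.1587
top short 64 [0.468  0.3016] rms 0.0015 ztop 0.1097
side outer 130 ((0.5023412108421326, -0.08536435663700104), 0.06624995172023773) ((0.5016143321990967, -0.08669745177030563), (0.09917248040437698, 0.09441762417554855), 65.61881256103516)
side hole 69 ((0.500933825969696, -0.0872531458735466), 0.031180741265416145) ((0.5016148686408997, -0.0870916023850441), (0.05892239511013031, 0.05831628292798996), 68.79215240478516)
top outer 150 ((0.5017442107200623, -0.08758054673671722), 0.06286057084798813) ((0.5010373592376709, -0.0878690630197525), (0.08964536339044571, 0.0906897708773613), 65.80817413330078)
top hole 80 ((0.5028083324432373, -0.08701581507921219), 0.03418156877160072) ((0.5007467865943909, -0.08832177519798279), (0.062269892543554306, 0.061545681208372116), 43.81797790527344)
[[-0.    -0.952  0.308]
 [-0.001  0.308  0.952]
 [-1.    -0.    -0.001]]
jaw deg 72.08373516675631
bottle [[0.262, 0.706, 0.204], [0.27, 0.702, 0.251], [0.248, 0.709, 0.143], [0.082, 0.658, 0.04]]
disc z 0.05701136785596117
```

```bash
python3 - <<'E'
from h import *
from scipy.optimize import least_squares
w=load("wrist0"); H,W=420,560
uv=np.stack(np.meshgrid(np.arange(W),np.arange(H)),-1).reshape(-1,2)
Q=bydepth(w,uv); hsv=cv2.cvtColor(w["pixels"],cv2.COLOR_BGR2HSV).reshape(-1,3)
sel=(uv[:,1]>235)&(uv[:,1]<385)&(uv[:,0]>255)&(uv[:,0]<375)&(hsv[:,1]<80)
for z in np.arange(.1,.36,.02):
    q=Q[sel&(abs(Q[:,2]-z)<.005)]
    if len(q)>20:
        r=least_squares(lambda v:np.hypot(q[:,0]-v[0],q[:,1]-v[1])-v[2],(.29,.7,.04)); print(z.round(2),len(q),r.x.round(3),q.min(0).round(3),q.max(0).round(3))
E
```

```text
0.12 31 [0.3   0.701 0.047] [0.251 0.682 0.115] [0.263 0.73  0.124]
0.14 491 [0.301 0.7   0.054] [0.246 0.656 0.135] [0.288 0.754 0.145]
0.16 838 [0.302 0.7   0.053] [0.248 0.657 0.155] [0.281 0.749 0.165]
0.18 959 [0.302 0.7   0.051] [0.25  0.657 0.175] [0.276 0.743 0.185]
0.2 2153 [0.301 0.7   0.042] [0.255 0.655 0.195] [0.31  0.736 0.205]
0.22 2134 [0.301 0.7   0.03 ] [0.266 0.667 0.215] [0.305 0.731 0.225]
0.24 766 [0.296 0.703 0.025] [0.229 0.677 0.235] [0.288 0.733 0.245]
0.26 525 [0.253 0.714 0.018] [0.238 0.694 0.255] [0.275 0.73  0.265]
0.3 189 [ 49.682 -14.967  51.887] [0.213 0.687 0.303] [0.22  0.708 0.305]
```

Call:
{"fn": "step_arm", "kwargs": {"travel": [[-4, 0, 0], [-4, 0, 0], [-4, 0, 0], [0, 0, 0], [0, 0, 0]], "twist": [0, 0, 0, 0.144, 0.144], "hand": [1, 1, 1, 1, 1]}}

```text
time: 0.65
tool_pos: [0.2233, 0.6901, 0.3529]
ee_rot: [-0.75, 1.435, 0.753]
ft_force: [0.3, -0.6, -1.2]
gripper_width: 0.0854
```

Call:
{"fn": "step_arm", "kwargs": {"travel": [[0, 0, 0], [0, 0, 0], [0, 0, 0]], "twist": [0.144, 0.144, 0], "hand": [1, 1, 1]}}

```text
time: 0.95
tool_pos: [0.2228, 0.6897, 0.3509]
ee_rot: [-0.533, 1.505, 0.532]
ft_force: [-0.3, -0.3, 0.1]
gripper_width: 0.0857
```

```bash
cat >> h.py <<'E'
def go(target):
    st=manip.get_state(); R=cv2.Rodrigues(np.array(st["ee_rot"]))[0]; d=R.T@(np.array(target)-st["tool_pos"])*100
    print("t",st["time"],"tcp",np.array(st["tool_pos"]).round(4),"x-axis",R[:,0].round(3),"jaw",np.degrees(np.arctan2(R[1,2],R[0,2])).round(1),"F",np.array(st["ft_force"]).round(2),"w",round(st["gripper_width"],4))
    print("travel cm",d.round(2))
E
python3 -c "
from h import *
go([.575,.121,.30])"
```

```text
t 0.95 tcp [0.2228 0.6897 0.3509] x-axis [ 0.    -0.001 -1.   ] jaw 39.0 F [-0.31 -0.34  0.14] w 0.0857
travel cm [  5.14 -66.36  -8.38]
```

Call:
{"fn": "step_arm", "kwargs": {"travel": [[0, -4.4, -0.56], [0, -4.4, -0.56], [0, -4.4, -0.56], [0, -4.4, -0.56], [0, -4.4, -0.56]], "twist": [0, 0, 0, 0, 0], "hand": [1, 1, 1, 1, 1]}}

```text
time: 1.45
tool_pos: [0.3408, 0.4997, 0.3513]
ee_rot: [-0.538, 1.503, 0.537]
ft_force: [0.8, 0.9, 0.4]
gripper_width: 0.0854
```

Call:
{"fn": "step_arm", "kwargs": {"travel": [[0, -4.4, -0.56], [0, -4.4, -0.56], [0, -4.4, -0.56], [0, -4.4, -0.56], [0, -4.4, -0.56]], "twist": [0, 0, 0, 0, 0], "hand": [1, 1, 1, 1, 1]}}

```text
time: 1.95
tool_pos: [0.4576, 0.3113, 0.3514]
ee_rot: [-0.538, 1.503, 0.538]
ft_force: [1.0, 0.2, 1.2]
gripper_width: 0.0852
```

Call:
{"fn": "step_arm", "kwargs": {"travel": [[0, -4.4, -0.56], [0, -3, -0.56], [0, -2, -0.56], [0, 0, 0], [0, 0, 0]], "twist": [0, 0, 0, 0, 0], "hand": [1, 1, 1, 1, 1]}}

```text
time: 2.45
tool_pos: [0.5031, 0.2294, 0.3513]
ee_rot: [-0.535, 1.504, 0.536]
ft_force: [-0.2, 0.3, 0.1]
gripper_width: 0.0852
```

```bash
python3 -c "
from h import *
go([.575,.121,.30])
im=grab('wrist','wrist1')
print(proj(im,[[.575,.121,.155],[.575,.121,0]]))"
```

```text
t 2.45 tcp [0.5031 0.2294 0.3513] x-axis [-0.  0. -1.] jaw 39.2 F [-0.23  0.29  0.14] w 0.0852
travel cm [  5.12 -12.95  -1.28]
[[265.66712314 288.39436675]
 [268.73237916 238.21386015]]
```

View pics/wrist1.png

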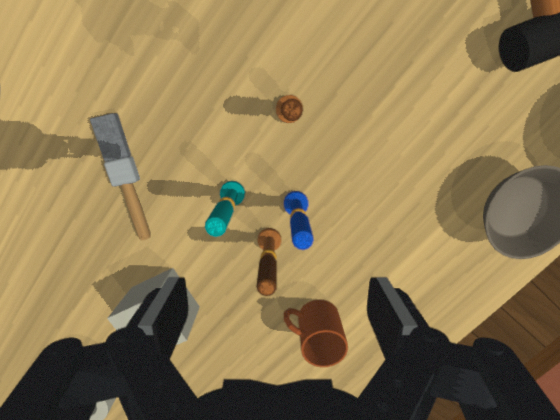

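The wrist view shows the tall tamper's handle top at about (267,288) and its foot at (270,238). That matches the projected estimate, with the decoys at (217,225) and (303,240), and the mug at (320,330). I'll cross-check this by triangulating from the wrist and top views.

```bash
python3 - <<'E'
from h import *
w=load("wrist1"); t=load("top0"); s=load("side0")
H,W=420,560
uv=np.stack(np.meshgrid(np.arange(W),np.arange(H)),-1).reshape(-1,2)
cs={}
for n,im in(("w",w),("t",t),("s",s)):
    P=bydepth(im,uv); m=(np.hypot(P[:,0]-.575,P[:,1]-.121)<.02)&(P[:,2]>.152)&(im["depth"].ravel()>0)
    print(n,m.sum(),P[m].mean(0).round(4)); cs[n]=uv[m].mean(0)
    m=(np.hypot(P[:,0]-.575,P[:,1]-.121)<.03)&(P[:,2]>.095)&(P[:,2]<.145)
    from scipy.optimize import least_squares
    q=P[m]; r=least_squares(lambda v:np.hypot(q[:,0]-v[0],q[:,1]-v[1])-.013,(.575,.121),loss="soft_l1",f_scale=.002);print(r.x.round(4))
print("tri w+t",tri([w,t],[cs["w"],cs["t"]]),"w+s",tri([w,s],[cs["w"],cs["s"]]))
E
```

```text
w 278 [0.5742 0.1235 0.155 ]
[0.5757 0.1217]
t 73 [0.5737 0.1206 0.1545]
[0.5751 0.1216]
s 132 [0.5736 0.124  0.1553]
[0.5749 0.1201]
tri w+t [0.57533188 0.12119953 0.15028495] w+s [0.57390955 0.12365944 0.15507774]
```

Call:
{"fn": "step_arm", "kwargs": {"travel": [[0, -4, -0.4], [0, -4, -0.4], [0, -3, -0.4], [0, -1.95, -0.1], [0, 0, 0]], "twist": [0, 0, 0, 0, 0], "hand": [1, 1, 1, 1, 1]}}

```text
time: 3.0
tool_pos: [0.5757, 0.1194, 0.3511]
ee_rot: [-0.534, 1.504, 0.533]
ft_force: [-0.4, -0.5, 0.9]
gripper_width: 0.0857
```

```bash
python3 -c "
from h import *
go([.575,.121,.106])"
```

```text
t 3.0 tcp [0.5757 0.1194 0.3511] x-axis [ 0.    -0.001 -1.   ] jaw 39.0 F [-0.45 -0.51  0.85] w 0.0857
travel cm [24.51  0.2   0.05]
```

Call:
{"fn": "step_arm", "kwargs": {"travel": [[4, -0.2, 0.1], [4, 0, 0], [4, 0, 0], [3, 0, 0], [0, 0, 0]], "twist": [0, 0, 0, 0, 0], "hand": [1, 1, 1, 1, 1]}}

```text
time: 3.5
tool_pos: [0.5738, 0.1217, 0.1976]
ee_rot: [-0.536, 1.511, 0.538]
ft_force: [0.1, -0.1, 0.6]
gripper_width: 0.0854
```

```bash
python3 -c "
from h import *
go([.5755,.1215,.102])"
```

```text
t 3.5 tcp [0.5738 0.1217 0.1976] x-axis [-0.007 -0.001 -1.   ] jaw 39.3 F [ 0.1  -0.06  0.59] w 0.0854
travel cm [ 9.56 -0.16  0.18]
```

Call:
{"fn": "step_arm", "kwargs": {"travel": [[3, -0.1, 0.1], [3, 0, 0], [2, 0, 0], [1.5, 0, 0], [0, 0, 0]], "twist": [0, 0, 0, 0, 0], "hand": [1, 1, 1, 1, 1]}}

```text
time: 4.0
tool_pos: [0.5777, 0.1212, 0.1061]
ee_rot: [-0.535, 1.505, 0.536]
ft_force: [0.4, 0.4, 0.8]
gripper_width: 0.0852
```

```bash
python3 -c "
from h import *
go([.5755,.1215,.102])
grab('side','side2')"
```

```text
t 4.0 tcp [0.5777 0.1212 0.1061] x-axis [-0.001  0.    -1.   ] jaw 39.2 F [0.43 0.36 0.84] w 0.0852
travel cm [ 0.41  0.17 -0.15]
```

View pics/side2.png

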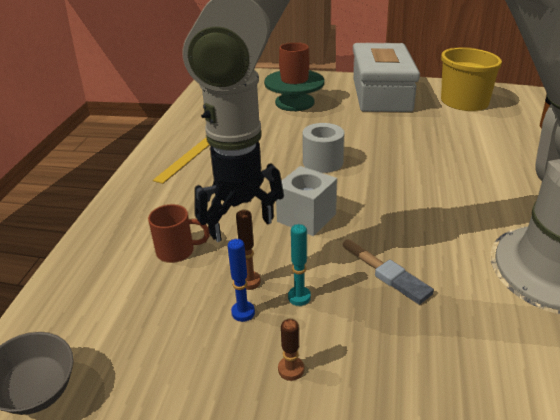

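The side view shows the open fingers either side of the tall tamper's handle at (245,225), with nothing touched. I'll correct the offset and close.

Call:
{"fn": "step_arm", "kwargs": {"travel": [[0.4, 0.15, -0.15], [0, 0, 0], [0, 0, 0], [0, 0, 0], [0, 0, 0]], "twist": [0, 0, 0, 0, 0], "hand": [1, 1, 0.35, 0, 0]}}

```text
time: 4.55
tool_pos: [0.5763, 0.1198, 0.1027]
ee_rot: [-0.534, 1.504, 0.534]
ft_force: [0.3, -0.6, 0.1]
gripper_width: 0.044
```

Call:
{"fn": "step_arm", "kwargs": {"travel": [[0, 0, 0], [0, 0, 0], [0, 0, 0], [0, 0, 0], [0, 0, 0]], "twist": [0, 0, 0, 0, 0], "hand": [0, 0, 0, 0, 0]}}

```text
time: 5.05
tool_pos: [0.5761, 0.1196, 0.1026]
ee_rot: [-0.534, 1.504, 0.534]
ft_force: [-1.4, -0.3, 5.0]
gripper_width: 0.0247
```

```bash
python3 -c "
from h import *
go([.5755,.1215,.102])"
```

```text
t 5.05 tcp [0.5761 0.1196 0.1026] x-axis [ 0. -0. -1.] jaw 39.1 F [-1.37 -0.3   4.99] w 0.0247
travel cm [0.06 0.18 0.07]
```

Call:
{"fn": "step_arm", "kwargs": {"travel": [[-1, 0, 0], [-2, 0, 0], [-3, 0, 0], [-4, 0, 0], [-3, 0, 0]], "twist": [0, 0, 0, 0, 0], "hand": [0, 0, 0, 0, 0]}}

```text
time: 5.55
tool_pos: [0.5762, 0.1197, 0.2346]
ee_rot: [-0.534, 1.503, 0.533]
ft_force: [0.7, 0.1, -2.2]
gripper_width: 0.0247
```

Call:
{"fn": "step_arm", "kwargs": {"travel": [[-1, 0, 0], [0, 0, 0]], "twist": [0, 0], "hand": [0, 0]}}

```text
time: 5.75
tool_pos: [0.5765, 0.12, 0.2435]
ee_rot: [-0.534, 1.501, 0.534]
ft_force: [0.7, -0.1, -2.4]
gripper_width: 0.0249
```

```bash
python3 -c "
from h import *
go([.501,-.0875,.245])
grab('side','side3')"
```

```text
t 5.75 tcp [0.5765 0.12   0.2435] x-axis [ 0.002  0.001 -1.   ] jaw 39.1 F [ 0.7  -0.12 -2.44] w 0.0249
travel cm [ -0.19 -11.35 -18.95]
```

View pics/side3.png

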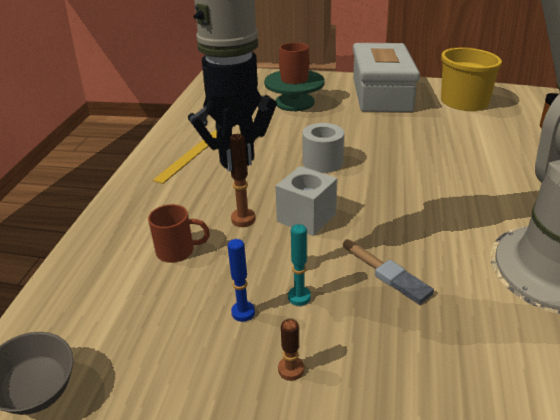

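Call:
{"fn": "step_arm", "kwargs": {"travel": [[0, -1, -2], [0, -2, -3.5], [0, -2.5, -4], [0, -2.5, -4], [0, -2, -3.5]], "twist": [0, 0, 0, 0, 0], "hand": [0, 0, 0, 0, 0]}}

```text
time: 6.3
tool_pos: [0.5047, -0.0677, 0.2406]
ee_rot: [-0.533, 1.508, 0.533]
ft_force: [0.6, -1.1, -2.5]
gripper_width: 0.0245
```

Call:
{"fn": "step_arm", "kwargs": {"travel": [[0, -1.5, -2], [0, 0, 0], [0, 0, 0]], "twist": [0, 0, 0], "hand": [0, 0, 0]}}

```text
time: 6.6
tool_pos: [0.5, -0.0898, 0.2411]
ee_rot: [-0.532, 1.507, 0.533]
ft_force: [0.2, 0.6, -1.8]
gripper_width: 0.0246
```

```bash
python3 - <<'E'
from h import *
from scipy.optimize import least_squares
go([.501,-.0875,.245])
H,W=420,560
uv=np.stack(np.meshgrid(np.arange(W),np.arange(H)),-1).reshape(-1,2)
for n in("side","top","wrist"):
    im=grab(n,n+"4"); P=bydepth(im,uv); hsv=cv2.cvtColor(im["pixels"],cv2.COLOR_BGR2HSV).reshape(-1,3).astype(int)
    near=(np.hypot(P[:,0]-.501,P[:,1]+.0875)<.05)
    br=((hsv[:,0]<16)|(hsv[:,0]>172))&(hsv[:,1]>110)&near
    for lab,z0,z1,r in(("foot",.13,.153,.020),("shank",.16,.2,.009),("handle",.22,.25,.013)):
        q=P[br&(P[:,2]>z0)&(P[:,2]<z1)]
        if len(q)>15:
            o=least_squares(lambda v:np.hypot(q[:,0]-v[0],q[:,1]-v[1])-r,q.mean(0)[:2],loss="soft_l1",f_scale=.002); print(n,lab,len(q),o.x.round(4),"zmin",q[:,2].min().round(4))
E
```

```text
t 6.6 tcp [ 0.5    -0.0898  0.2411] x-axis [-0.002  0.    -1.   ] jaw 39.0 F [ 0.21  0.61 -1.82] w 0.0246
travel cm [-0.39  0.12  0.22]
side foot 180 [ 0.4985 -0.0904] zmin 0.1402
side shank 147 [ 0.4984 -0.0879] zmin 0.1603
side handle 152 [ 0.4986 -0.089 ] zmin 0.2201
wrist foot 1211 [ 0.5033 -0.0898] zmin 0.1426
wrist shank 452 [ 0.5    -0.0858] zmin 0.16
wrist handle 791 [ 0.5003 -0.0859] zmin 0.2251
```

View pics/side4.png

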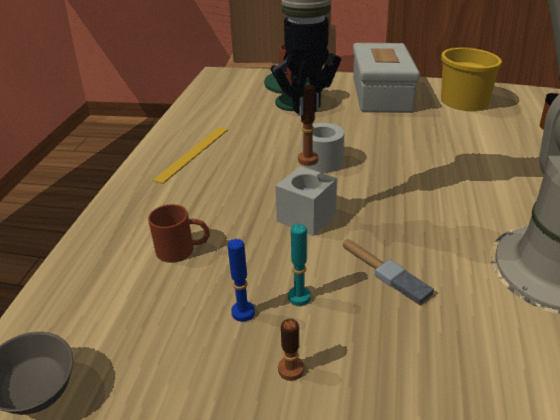

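View pics/wrist4.png

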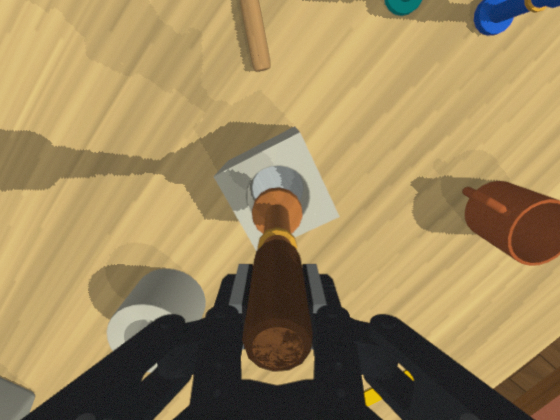

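The side view shows the tamper upright with its foot at (308,158), above the mould's well at (307,183). The wrist view shows the foot at (277,210) over the well. The offset is about 1.5 mm, so I'll correct it and lower.

Call:
{"fn": "step_arm", "kwargs": {"travel": [[1, -0.1, 0.1], [1.5, 0, 0], [1.5, 0, 0], [0, 0, 0]], "twist": [0, 0, 0, 0], "hand": [0, 0, 0, 0]}}

```text
time: 7.15
tool_pos: [0.5016, -0.0884, 0.2001]
ee_rot: [-0.534, 1.507, 0.536]
ft_force: [-0.6, -0.1, -1.5]
gripper_width: 0.025
```

```bash
python3 - <<'E'
from h import *
go([.501,-.0875,.122])
grab("side","side5");grab("wrist","wrist5")
a=cv2.imread("pics/side5.png")[60:260,220:400]; b=cv2.imread("pics/wrist5.png")[100:400,100:450]
cv2.imwrite("pics/c5.png",np.hstack([cv2.resize(a,(400,444)),cv2.resize(b,(400,444))]))
E
```

```text
t 7.15 tcp [ 0.5016 -0.0884  0.2001] x-axis [-0.004  0.    -1.   ] jaw 39.2 F [-0.58 -0.11 -1.54] w 0.025
travel cm [7.81 0.09 0.04]
```

View pics/c5.png

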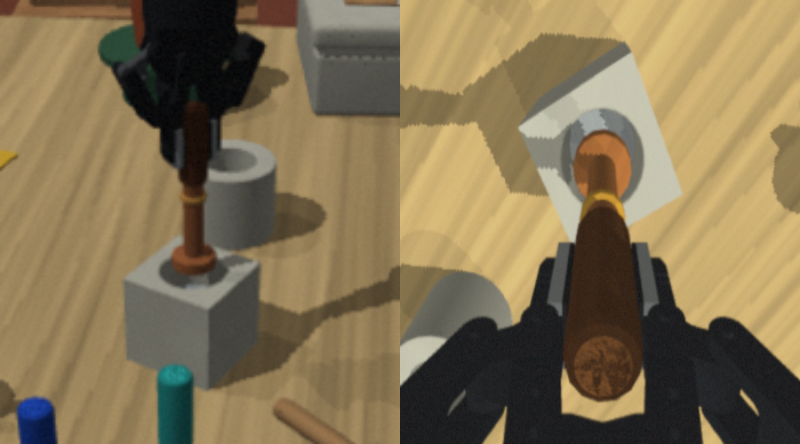

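Both crops show the foot centred over the well, just above its mouth. Now lowering into the well.

Call:
{"fn": "step_arm", "kwargs": {"travel": [[1, 0, 0], [1, 0, 0], [1, 0, 0], [0, 0, 0], [0, 0, 0]], "twist": [0, 0, 0, 0, 0], "hand": [0, 0, 0, 0, 0]}}

```text
time: 7.75
tool_pos: [0.5023, -0.0895, 0.172]
ee_rot: [-0.533, 1.505, 0.534]
ft_force: [-0.0, -0.4, -2.3]
gripper_width: 0.0242
```

Call:
{"fn": "step_arm", "kwargs": {"travel": [[0.5, 0, 0], [0.5, 0, 0], [0.5, 0, 0], [0.5, 0, 0], [0.5, 0, 0]], "twist": [0, 0, 0, 0, 0], "hand": [0, 0, 0, 0, 0]}}

```text
time: 8.25
tool_pos: [0.5028, -0.0895, 0.1474]
ee_rot: [-0.534, 1.503, 0.533]
ft_force: [-0.5, 0.1, 6.1]
gripper_width: 0.0248
```

```bash
python3 -c "
from h import *
go([.501,-.0875,.122])"
```

```text
t 8.25 tcp [ 0.5028 -0.0895  0.1474] x-axis [ 0.001  0.    -1.   ] jaw 39.1 F [-0.46  0.12  6.15] w 0.0248
travel cm [ 2.54  0.27 -0.01]
```

Pressing at 6–8 N, as expected for the disc. I'll continue slowly.

Call:
{"fn": "step_arm", "kwargs": {"travel": [[0.5, 0, 0], [0.5, 0, 0], [0.5, 0, 0], [0.5, 0, 0], [0.2, 0, 0]], "twist": [0, 0, 0, 0, 0], "hand": [0, 0, 0, 0, 0]}}

```text
time: 8.75
tool_pos: [0.5027, -0.0895, 0.1252]
ee_rot: [-0.534, 1.504, 0.534]
ft_force: [-0.0, -0.3, 5.3]
gripper_width: 0.0248
```

Call:
{"fn": "step_arm", "kwargs": {"travel": [[0.1, 0, 0], [0.1, 0, 0], [0.1, 0, 0], [0, 0, 0]], "twist": [0, 0, 0, 0], "hand": [0, 0, 0, 0]}}

```text
time: 9.15
tool_pos: [0.5027, -0.0894, 0.1225]
ee_rot: [-0.534, 1.504, 0.533]
ft_force: [0.8, 0.2, 4.2]
gripper_width: 0.0247
```

```bash
python3 - <<'E'
from h import *
go([.501,-.0875,.122])
grab("side","side6")
a=cv2.imread("pics/side6.png")[80:260,220:400]
cv2.imwrite("pics/c6.png",cv2.resize(a,(600,600),interpolation=cv2.INTER_CUBIC))
E
```

```text
t 9.15 tcp [ 0.5027 -0.0894  0.1225] x-axis [ 0.001 -0.    -1.   ] jaw 39.1 F [0.77 0.2  4.2 ] w 0.0247
travel cm [ 0.04  0.26 -0.01]
```

View pics/c6.png

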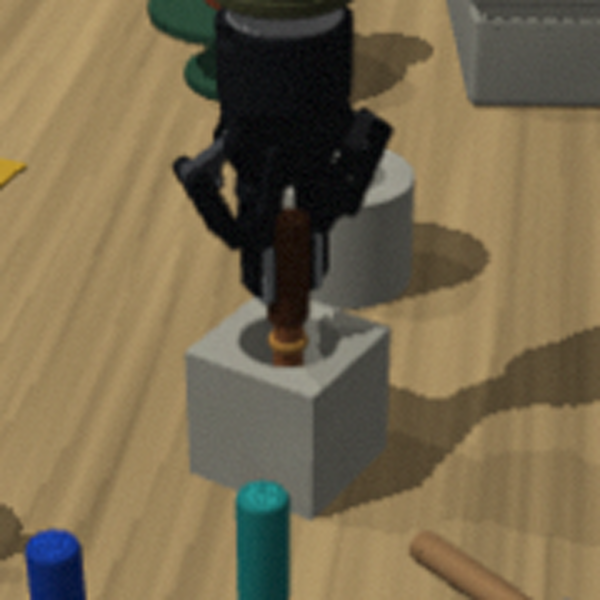

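The ring is almost level with the mouth, and the force shows no hard stop yet. I'll press on in small steps until it does.

Call:
{"fn": "step_arm", "kwargs": {"travel": [[0.1, 0, 0], [0.1, 0, 0], [0, 0, 0]], "twist": [0, 0, 0], "hand": [0, 0, 0]}}

```text
time: 9.5
tool_pos: [0.5032, -0.0897, 0.1222]
ee_rot: [-0.534, 1.502, 0.533]
ft_force: [-3.7, 0.4, 30.9]
gripper_width: 0.0246
```

Call:
{"fn": "step_arm", "kwargs": {"travel": [[0.1, 0, 0], [0, 0, 0]], "twist": [0, 0], "hand": [0, 0]}}

```text
time: 9.7
tool_pos: [0.5034, -0.0898, 0.122]
ee_rot: [-0.533, 1.501, 0.532]
ft_force: [-6.6, -0.1, 44.3]
gripper_width: 0.0247
```

That's the hard stop: z held at 0.122 while the force rose to 44 N. I'll relieve the press, then open.

Call:
{"fn": "step_arm", "kwargs": {"travel": [[-0.1, 0, 0], [-0.1, 0, 0], [-0.1, 0, 0], [0, 0, 0]], "twist": [0, 0, 0, 0], "hand": [0, 0, 0, 0]}}

```text
time: 10.1
tool_pos: [0.5025, -0.0894, 0.1224]
ee_rot: [-0.534, 1.504, 0.534]
ft_force: [-2.0, -0.4, 8.5]
gripper_width: 0.0247
```

```bash
python3 -c "
from h import *
go([.503,-.0895,.122])"
```

```text
t 10.1 tcp [ 0.5025 -0.0894  0.1224] x-axis [ 0. -0. -1.] jaw 39.1 F [-2.03 -0.37  8.55] w 0.0247
travel cm [ 0.04 -0.04  0.03]
```

Call:
{"fn": "step_arm", "kwargs": {"travel": [[0, 0, 0], [0, 0, 0], [0, 0, 0], [0, 0, 0], [0, 0, 0]], "twist": [0, 0, 0, 0, 0], "hand": [0.4, 0.5, 0.7, 1, 1]}}

```text
time: 10.6
tool_pos: [0.5024, -0.0894, 0.1222]
ee_rot: [-0.534, 1.504, 0.534]
ft_force: [-0.0, -0.9, -0.3]
gripper_width: 0.0834
```

Call:
{"fn": "step_arm", "kwargs": {"travel": [[0, 0, 0], [0, 0, 0], [0, 0, 0], [0, 0, 0]], "twist": [0, 0, 0, 0], "hand": [1, 1, 1, 1]}}

```text
time: 11.0
tool_pos: [0.5025, -0.0894, 0.1223]
ee_rot: [-0.534, 1.504, 0.534]
ft_force: [-0.2, 0.3, -0.7]
gripper_width: 0.0858
```

```bash
python3 - <<'E'
from h import *
go([.501,-.0875,.25])
grab("side","side7");grab("wrist","wrist7")
a=cv2.imread("pics/side7.png")[80:260,220:400]; b=cv2.imread("pics/wrist7.png")
cv2.imwrite("pics/c7.png",np.hstack([cv2.resize(a,(400,400)),cv2.resize(b,(400,400))]))
E
```

```text
t 11.0 tcp [ 0.5025 -0.0894  0.1223] x-axis [ 0. -0. -1.] jaw 39.1 F [-0.18  0.34 -0.71] w 0.0858
travel cm [-12.77   0.24   0.  ]
```

View pics/c7.png

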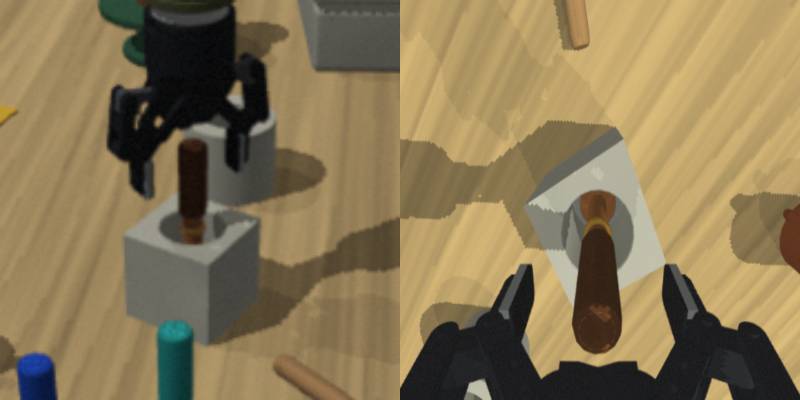

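The tamper stands upright with the open fingers clear on both sides. Retreating upward.

Call:
{"fn": "step_arm", "kwargs": {"travel": [[-2, 0, 0], [-3, 0, 0], [-4, 0, 0], [-4, 0, 0], [-3, 0, 0]], "twist": [0, 0, 0, 0, 0], "hand": [1, 1, 1, 1, 1]}}

```text
time: 11.6
tool_pos: [0.5027, -0.0896, 0.2847]
ee_rot: [-0.534, 1.502, 0.533]
ft_force: [0.4, -0.3, -0.4]
gripper_width: 0.0853
```

Call:
{"fn": "step_arm", "kwargs": {"travel": [[-2, 0, 0], [0, 0, 0], [0, 0, 0], [0, 0, 0]], "twist": [0, 0, 0, 0], "hand": [1, 1, 1, 1]}}

```text
time: 12.0
tool_pos: [0.5019, -0.0892, 0.3013]
ee_rot: [-0.533, 1.506, 0.534]
ft_force: [0.2, -0.1, -1.5]
gripper_width: 0.0854
```

```bash
python3 - <<'E'
from h import *
from scipy.optimize import least_squares
go([.501,-.0875,.25])
H,W=420,560
uv=np.stack(np.meshgrid(np.arange(W),np.arange(H)),-1).reshape(-1,2)
for n in("side","wrist"):
    im=grab(n,n+"8"); P=bydepth(im,uv); hsv=cv2.cvtColor(im["pixels"],cv2.COLOR_BGR2HSV).reshape(-1,3).astype(int)
    br=((hsv[:,0]<16)|(hsv[:,0]>172))&(hsv[:,1]>110)
    for lab,c,z0,z1,r in(("low handle",(.502,-.088),.107,.135,.013),("hi handle",(.502,-.088),.14,.17,.013),("short",(.468,.3),.06,.1,.013)):
        q=P[br&(np.hypot(P[:,0]-c[0],P[:,1]-c[1])<.04)&(P[:,2]>z0)&(P[:,2]<z1)]
        if len(q)>15:
            o=least_squares(lambda v:np.hypot(q[:,0]-v[0],q[:,1]-v[1])-r,c,loss="soft_l1",f_scale=.002); print(n,lab,len(q),o.x.round(4))
    q=P[br&(np.hypot(P[:,0]-.502,P[:,1]+.088)<.03)]; print(n,"ztop",np.percentile(q[:,2],[95,99,100]).round(4))
a=cv2.imread("pics/side8.png")[80:400,180:420]; b=cv2.imread("pics/wrist8.png")
cv2.imwrite("pics/c8.png",np.hstack([cv2.resize(a,(375,500)),cv2.resize(b,(420,500))]))
E
```

```text
t 12.0 tcp [ 0.5019 -0.0892  0.3013] x-axis [-0.002  0.    -1.   ] jaw 39.1 F [ 0.16 -0.11 -1.47] w 0.0854
travel cm [5.13 0.18 0.05]
side low handle 125 [ 0.5013 -0.0893]
side hi handle 163 [ 0.501  -0.0889]
side short 301 [0.4676 0.3   ]
side ztop [0.1756 0.3767 0.3809]
wrist low handle 87 [ 0.5021 -0.0872]
wrist hi handle 159 [ 0.502  -0.0872]
wrist ztop [0.1759 0.1765 0.1772]
```

View pics/c8.png

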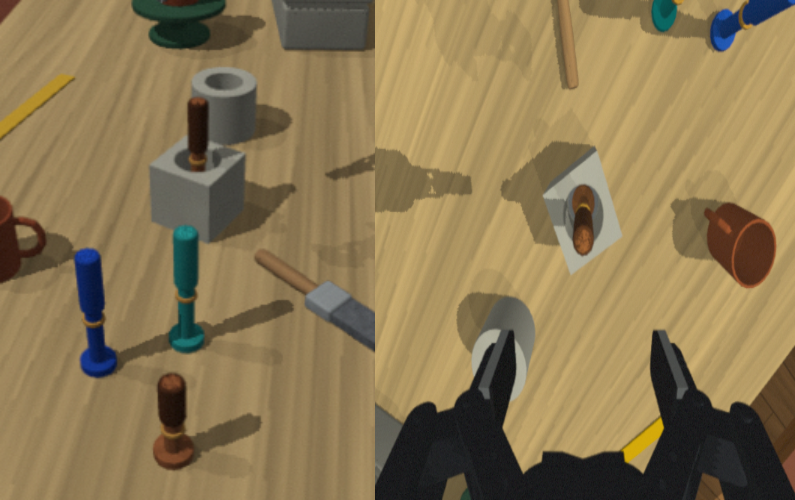

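```bash
python3 -c "
from h import *
print(manip.finish_job())"
```

```text
the job is handed in; nothing more can be done
None
```

I gripped the tall tamper by its handle, lowered its foot into the square mould's well and pushed the disc down to a hard stop. The wrist force rose to 44 N there with no further travel, well under the 120 N limit. I then let go, raised the arm clear and handed the job in at about 12 s; no verdict was reported.

**Tamper position:** it stands upright at about (0.5015, -0.088), within 2 mm of the measured well centre at (0.501, -0.0875). Upper and lower handle measurements agree to about 0.5 mm.

**Ring height:** the tamper's top is at about 0.176 m against the 0.175 m expected, so the ring is level with the mouth to roughly 1 mm. I worked this out from the top height, as I did not measure the ring or the disc directly at the end.

**Short tamper:** it is unmoved, at (0.468, 0.300) both before and after.

**Disagreements:**
- **Views:** the side and wrist views differed by about 2 mm in position.
- **Triangulation:** before the grasp, one triangulation put the handle top 5 mm low. The other gave the expected 155 mm.
- **Side-view height:** the highest readings in the last side-view check (0.377 to 0.381 m) are too high to be the tamper. I put them down to background or arm pixels and relied on the wrist view instead.

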